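# Put the knife and the tape measure away in the foam tool tray

### The job

Put the utility knife and the tape measure away in the foam tool tray: lay each flat over the cutout of its own shape and press it in past the gripping foam until it sits level and fully down on the cutout's floor. Do not drop either tool, and leave the other tools, the tins and the scissors where they are.

Things in the scene. Friction and masses are not known exactly. Their poses are not given: they have to be found in the camera images.
- knife_mid (a point): Centre (half-way up) of the loose utility knife, a grey metal handle lying flat on the table: 156 mm long along its own y, 34 mm wide along x, 24 mm thick along z, about 0.15 to 0.25 kg. Its sides at the middle are straight, 34 mm apart: grip there. Its top face is 12 mm above this point.
- tape_mid (a point): Centre (half-way up) of the loose pocket tape measure, a grey plastic case lying flat on the table: 64 mm wide along its own x, 76 mm long along y, 34 mm thick along z, about 0.22 to 0.36 kg. Grip the flat x sides, 64 mm apart, at the middle. A steel belt clip (14 x 44 mm, along y) on top is 19.5 mm above this point, the case's top 17 mm.
- knife_home (a point): Fixed point of the tray, with the tray's axes: where knife_mid is when the knife is fully home, its own axes then pointing the same ways (nose to the tray's +y). The cutout has the knife's outline, 3 mm wider all round, 15 mm deep; this point is 3 mm below the foam's top. A finger notch 40 mm wide along y crosses its middle, reaching 53 mm to each side in x, 33 mm deep.
- tape_home (a point): Fixed point of the tray, with the tray's axes: where tape_mid is when the tape measure is fully home, its own axes then pointing the same ways (round corner to +x, -y). The cutout has the case's outline, 3 mm wider all round, 26 mm deep; this point is 9 mm below the foam's top. A finger notch 40 mm wide along y crosses its middle, reaching 66 mm to each side in x, 33 mm deep.
- tray: Fixed grey steel tool tray, 298 (x) x 308 mm, filled with dark foam, its top 44 mm above the table; cutouts have light grey floors. Origin at the centre of its underside. Soft lips just below the foam's top, at the +y and -y ends of the two empty cutouts, give way on springs: a tool set down rests on them until pressed with 15 to 20 N. Home, the knife stands 9 mm, the tape 8 mm proud.
- square_mid (a point): Steel try square lying in its L-shaped cutout in the tray; point near its inner corner. Bystander.
- marker_mid (a point): White marker pen with black cap, 135 mm, lying in its cutout in the tray; its centre. Bystander.
- can_a_mid (a point): Empty open tin, 74 mm across, 92 mm high, standing; its centre. Bystander.
- can_b_mid (a point): Another empty tin, 74 mm across, 92 mm high, standing; its centre. Bystander.
- can_c_mid (a point): Tin packed with a roll of cardboard, 74 mm across, 92 mm high, standing; its centre. Bystander.
- can_d_mid (a point): Another tin packed with a roll of cardboard, same size, standing; its centre. Bystander.
- scissors_mid (a point): Scissors lying flat, 190 mm long, 8 mm thick, black ring handles; their pivot. Bystander.
- knife: Shape of the knife; origin at the centre of its underside, 12 mm below knife_mid, same axes. The +y end is the nose: over its last 48 mm the +x side slants in until the nose is 18 mm wide (x from -17 to +1 mm). A black thumb slide stands 3.5 mm out of the -x side at y = 28 to 46 mm.
- tape: Shape of the tape measure; origin at the centre of its underside, 17 mm below tape_mid, same axes. The corner at +x, -y is round (radius 28 mm), the others are square; at the +y end, 24 mm towards -x, a small steel end hook stands out 3 mm.
Things that resemble listed ones, but are neither listed nor needed, are in the scene too. Of the things shaped like the knife, the aluminium one is meant.

How it is judged:
By the outcome, as a careful person would: the job done as asked, in the order asked, and still so for the second after the job is handed in, with the robot touching nothing.
It also fails if it takes over 64 s, if anything falls off the work surface, if the arm or the gripper's body presses on something with over 40 N, if the wrist force passes 120 N, or if a joint passes its speed limit or range.

### The arm

A 6-joint arm with a two-finger parallel gripper is mounted at the origin on the work surface. World frame = base frame: x ahead of the robot, y to its left, z up, the work surface at z = 0. Lengths are in m, angles in rad, forces in N, time in s.
With the tool pointing down it reaches from about 0.25 to 0.85 m from the base axis. Payload 12.5 kg.
Tool frame: the origin (TCP) lies between the finger pads; the fingertips stand 17 mm ahead of it and the grasp point (between the pads) lies 2 mm behind it (r.tcp_to_tips is the distance from the TCP to the fingertips, in m); z points along the fingers, y is the direction in which the jaws open and shut (so a half turn about z gives the same grasp; the last joint's range is limited). The gripper opens to 93 mm and grips with 3 to 60 N. Pads are 15 mm wide; open, the fingers measure 128 mm over their backs; the gripper's body (75 mm by 188 mm) begins 65 mm behind the grasp point.
Start: joints at [-1.219, 0.351, 1.652, -0, 1.139, -0.085], TCP at [0.233, -0.498, 0.236] pointing down, gripper open.
Joint ranges: [-2.75, 2.75], [-0.79, 2.1], [0.01, 2.65], [-1.57, 4.71], [0.07, 3.14], [-2.87, 2.87]. Speed limits (rad/s): [2.22, 2.22, 2.79, 3.14, 3.14, 3.14].

### API

Orientations are given as a unit quaternion [x, y, z, w].
In Python, from cell import r gives the robot as it stands.
- The arm moves only by the tool move_arm, never from a script. Its argument "plan" is text: rows parted by semicolons, each of 4 numbers parted by spaces: the shift along the tool's x, y, z in mm, then the turn about the tool's z in rad. A call has 1 to 8 rows; each row is the pose to reach, as a shift and turn from the pose commanded when the call began, along the tool's axes at that moment; what a row does not reach only later rows make up. A row lasts 1/12 s, in which the tool goes at most 41.7 mm and 7.16 degrees, less where a joint would pass 70% of its speed; a pose out of reach is approached as far as the arm can. A call with a gripper value outside its range is refused whole. "fingers" is the opening, from 0 (shut) to 1 (fully open), set as the call begins (left out, the last holds). The fingers move at their own pace and stop on an object; "force" is the grip in N (left out, the last holds). Time passes only in rows, so rows that repeat a pose let the fingers close. It gives the time, the measured TCP pose, the force and the opening at its end, in the units of the state.
- r.get_obs(): the state, without advancing time (a new reading comes with each control period).
- r.camera(name): name is "side" or "top"; returns a dict with "img" (420x560x3 uint8, red, green, blue), "depth" (420x560 float32, m along the optical axis (not along the pixel's ray), 0 where there is no reading), "mtx" (3x3 intrinsics, pixels), "k1" (the pictures are not rectified: a ray, as slopes to the right and down, at radius r is drawn at 1 + k1 r^2 times it, then the intrinsics apply), "xyz" and "attitude" of the camera in the world. Camera axes: x right, y up, looking along -z (the intrinsics and any distortion apply to the point x, -y, -z); pixel columns grow to the right and rows downward; lengths in m; the calibration is good to about 2 mm. A picture is of the moment at which its call begins.
- r.finish_job(): hands the job in, once; it reports no verdict.
The state is a dict: "time": time; "joint_positions": joint angles; "qvel": joint speeds; "effort": joint torques, N m; "eef_pos": TCP position; "eef_rot": TCP orientation; "contact_force": force on the tool from outside, world axes, zero at the start; "wrist_torque": the same for the moment, N m; "finger_gap": finger opening in m.
Only numpy, scipy, OpenCV 4.12 (cv2) and the standard library are available. Lean on these libraries where they do the work, as an engineer would, in place of code of your own. Each camera call takes 0.05 s, during which the arm holds its last target. There are 200 camera calls.

## Working session

There is one attempt and no reset: what is moved stays moved. The work goes in short steps, Python scripts to look and compute and a tool call to move; the robot and the scene stay as the last step left them, time stands still between calls to the robot, and variables do not carry over. Pictures are saved under pics/ and viewed, about 8 in all and at most 12, crops included, and the job is handed in when it is done.

Besides the shell and the picture viewer there is one more tool, called after ">>>" as name(argument=value, ...), one argument or row to a line, values as JSON. move_arm: Moves the arm, as the interface text tells. Its arguments: {"type":"object","properties":{"plan":{"type":"string"},"fingers":{"type":"number"},"force":{"type":"number"}},"required":["plan"]}

```bash
ls; mkdir -p pics; cat > h.py <<'E'
import numpy as np, cv2
from cell import r
from scipy.spatial.transform import Rotation as R
def att(c):
    a=np.array(c['attitude'],float)
    return a if a.shape==(3,3) else R.from_quat(a).as_matrix()
def world(c):
    "per-pixel world xyz (420x560x3), nan where no depth"
    K=np.array(c['mtx']);h,w=c['depth'].shape
    u,v=np.meshgrid(np.arange(w),np.arange(h))
    p=np.stack([u,v],-1).reshape(-1,1,2).astype(np.float64)
    s=cv2.undistortPointsIter(p,K,np.array([c['k1'],0,0,0.]),None,None,(3,50,1e-10)).reshape(h,w,2)
    d=np.where(c['depth']>0,c['depth'],np.nan)
    P=np.stack([s[...,0]*d,-s[...,1]*d,-d],-1)
    return P@att(c).T+np.array(c['xyz'])
def project(c,P):
    q=(np.atleast_2d(P)-np.array(c['xyz']))@att(c)
    s=np.stack([q[:,0]/-q[:,2],-q[:,1]/-q[:,2]],-1)
    s=s*(1+c['k1']*(s**2).sum(1,keepdims=True))
    K=np.array(c['mtx']);return s*[K[0,0],K[1,1]]+K[:2,2]
def save(n,img,k=1): cv2.imwrite('pics/'+n,cv2.resize(img[...,::-1],None,fx=k,fy=k,interpolation=cv2.INTER_CUBIC))
E
python3 - <<'E'
from h import *
import pickle
for n in('top','side'):
    c=r.camera(n);pickle.dump(c,open(n+'.pkl','wb'));save(n+'0.png',c['img'],1.4);print(n,c['mtx'],c['k1'],c['xyz'],c['attitude'])
print(r.get_obs())
E
```

```text
pics
top [[518.40725118   0.         270.7479212 ]
 [  0.         518.40725118 205.59526708]
 [  0.           0.           1.        ]] -0.1482918202268217 [ 0.38539716 -0.007835    1.33444545] [-0.03696088  0.0389456   0.71507297 -0.69698477]
side [[535.62697157   0.         281.25226409]
 [  0.         535.62697157 209.78014904]
 [  0.           0.           1.        ]] -0.053871003917491236 [0.39390342 1.03701491 0.91666961] [-0.03125227  0.42870148  0.90170968 -0.04645405]
{'time': 0.1, 'joint_positions': array([-1.21857372e+00,  3.51169388e-01,  1.65232791e+00,  2.03992563e-05,
        1.13908533e+00, -8.46073318e-02]), 'qvel': array([ 2.66366025e-04, -1.32616442e-03, -1.27577581e-03,  8.95323031e-05,
        6.41546288e-04, -2.10936442e-03]), 'effort': array([ 4.88508285e-04, -4.98029387e+01, -2.85702395e+01,  6.99601835e-02,
        2.39382370e-02, -6.12111330e-05]), 'eef_pos': array([ 0.2326172 , -0.49808452,  0.23517458]), 'eef_rot': array([ 9.76242930e-01,  2.16678326e-01, -5.68570606e-05, -4.91800986e-04]), 'contact_force': array([ 0.19704634,  0.14963983, -0.34881545]), 'wrist_torque': array([-0.01711164,  0.01191651,  0.02515081]), 'finger_gap': 0.09284265304936287}
```

View pics/top0.png

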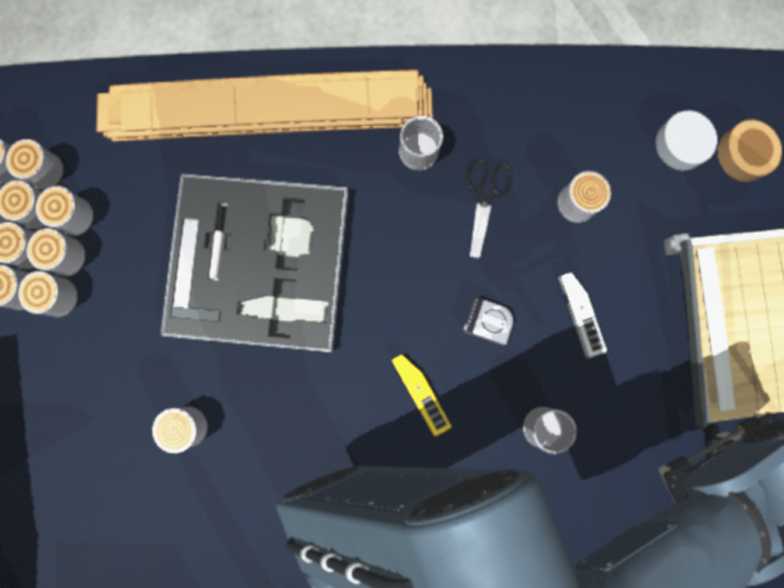

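View pics/side0.png

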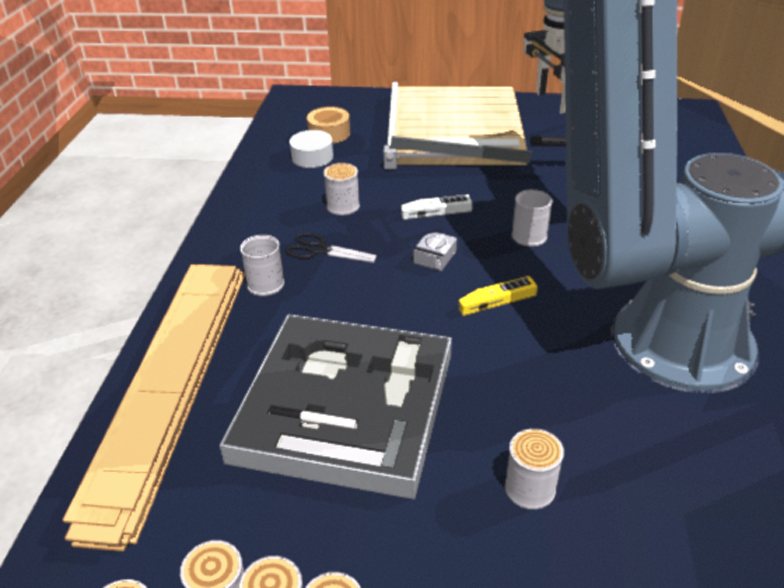

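```bash
cat >> h.py <<'E'
def ortho(c,x0,x1,y0,y1,z,s=0.001):
    "orthophoto at plane z: row0 = x1 (up=+x), col0 = y1 (right=-y)"
    X=np.arange(x1,x0,-s);Y=np.arange(y1,y0,-s)
    g=np.stack(np.meshgrid(X,Y,indexing='ij')+[np.full((len(X),len(Y)),z)] if 0 else [*np.meshgrid(X,Y,indexing='ij'),np.full((len(X),len(Y)),z)],-1)
    m=project(c,g.reshape(-1,3)).reshape(len(X),len(Y),2).astype(np.float32)
    return cv2.remap(c['img'],m,None,cv2.INTER_CUBIC)
E
python3 - <<'E'
from h import *
import pickle
for n in('top','side'):
    c=pickle.load(open(n+'.pkl','rb'));W=world(c)
    pts=dict(top=dict(table=(700//2,500//2),knife=(416,224),tape=(351,229),tray=(200,190),kfloor=(207,220),tfloor=(208,170),yel=(301,282),can=(393,307)),side=dict(knife=(312,148),tape=(310,180),tray=(220,270),tabl=(300,350)))[n]
    for k,(u,v) in pts.items(): print(n,k,W[v,u].round(4))
c=pickle.load(open('top.pkl','rb'))
a=ortho(c,.22,.58,.03,.42,.044);b=ortho(c,.25,.47,-.36,-.02,.024)
print(a.shape,b.shape)
cv2.imwrite('pics/a.png',cv2.resize(a[...,::-1],None,fx=1.6,fy=1.6));cv2.imwrite('pics/b.png',cv2.resize(b[...,::-1],None,fx=2,fy=2))
E
```

```text
top table [ 0.409  -0.2151 -0.0026]
top knife [ 0.4697 -0.3846  0.0237]
top tape [ 0.4605 -0.2126  0.0429]
top tray [0.574  0.169  0.0055]
top kfloor [0.4947 0.1505 0.0154]
top tfloor [0.6251 0.147  0.0107]
top yel [ 0.3317 -0.0843  0.0253]
top can [ 0.2587 -0.3215 -0.0018]
side knife [ 0.4697 -0.3721  0.0175]
side tape [ 0.4629 -0.1788  0.035 ]
side tray [0.6412 0.2028 0.0471]
side tabl [0.4446 0.3702 0.0025]
(360, 390, 3) (220, 340, 3)
```

View pics/a.png

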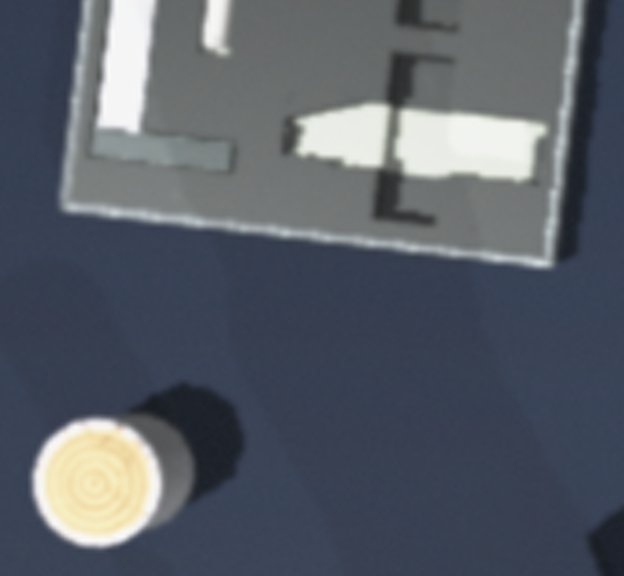

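View pics/b.png

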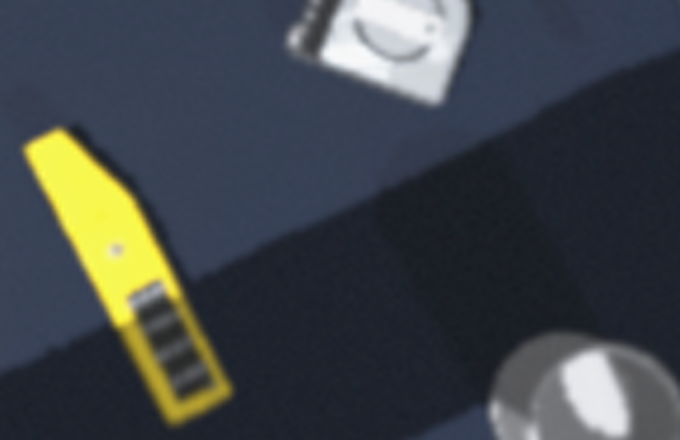

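```bash
python3 - <<'E'
from h import *
import pickle
c=pickle.load(open('top.pkl','rb'))
a=ortho(c,.37,.72,.02,.38,.044,.0005);cv2.imwrite('pics/a2.png',cv2.resize(a[...,::-1],None,fx=.85,fy=.85))
b=np.vstack([ortho(c,.38,.54,-.46,-.32,.024,.0005),]);d=ortho(c,.38,.54,-.30,-.14,.034,.0005)
cv2.imwrite('pics/b2.png',np.hstack([d,b])[...,::-1])
E
```

```text
(no output)
```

View pics/a2.png

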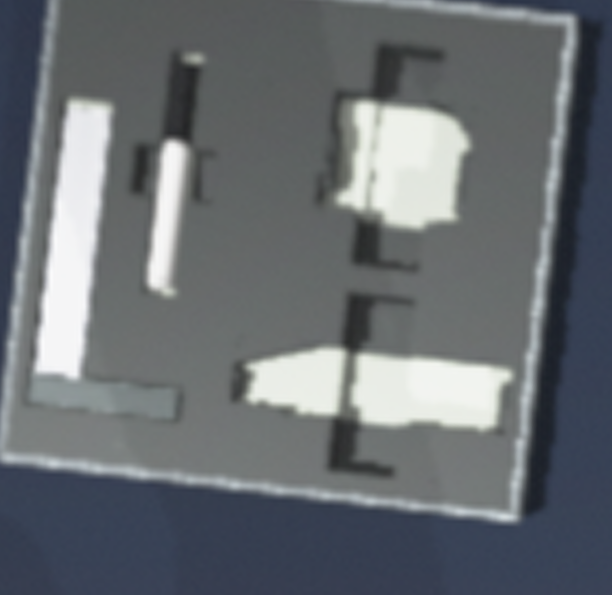

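View pics/b2.png

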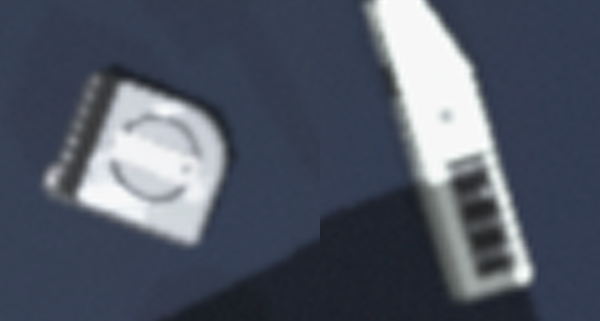

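```bash
cat > fit.py <<'E'
from h import *
from scipy.optimize import minimize
K0=np.array([[-17,-78],[17,-78],[17,30],[1,78],[-17,78]])/1e3
a=np.linspace(-np.pi/2,0,9)
T0=np.vstack([[[-32,-38]],np.c_[4+28*np.cos(a),-10+28*np.sin(a)],[[32,38],[-32,38]]])/1e3
B0=np.array([[-149,-154],[149,-154],[149,154],[-149,154]])/1e3
def place(P,p,z):
    c,s=np.cos(p[2]),np.sin(p[2])
    return np.c_[P@np.array([[c,s],[-s,c]])+p[:2],np.full(len(P),z)]
def fill(c,P,S=8):
    q=project(c,P); m=np.zeros((420*2,560*2),np.uint8)
    q=cv2.convexHull(((q+.5)*2-.5).astype(np.float32))
    cv2.fillConvexPoly(m,np.round(q*256).astype(np.int32),255,cv2.LINE_AA,8)
    return cv2.resize(m,(560,420),interpolation=cv2.INTER_AREA)/255.
def solid(c,P,p,z0,z1): return fill(c,np.vstack([place(P,p,z0),place(P,p,z1)]))
def hole(c,P,p,zf,zt):
    G=P*(1+.003/np.abs(P).max(0))
    return np.minimum(fill(c,place(G,p,zf)),fill(c,place(G,p,zt)))
def fit(cams,masks,model,p0,free=(0,1,2)):
    free=list(free);sc=np.array([.004,.004,.05])
    def cost(v):
        p=np.array(p0,float);p[free]+=v*sc[free]
        return sum(np.abs(model(c,p)-m).sum()/m.sum() for c,m in zip(cams,masks))
    b=minimize(cost,np.zeros(len(free)),method='Nelder-Mead',options=dict(initial_simplex=np.vstack([np.zeros(len(free)),1.5*np.eye(len(free))]),xatol=.01,fatol=1e-5))
    p=np.array(p0,float);p[free]+=b.x*sc[free];return p,b.fun
def near(c,p,z,rad):
    q=project(c,[[p[0],p[1],z]])[0];m=np.zeros((420,560),np.uint8)
    P=project(c,[[p[0]+rad*np.cos(t),p[1]+rad*np.sin(t),z] for t in np.linspace(0,6.28,40)])
    cv2.fillConvexPoly(m,np.round(P).astype(np.int32),1);return m>0
def greymask(c,p,z,rad):
    I=cv2.GaussianBlur(c['img'],(3,3),0).astype(float);m=((I[...,0]+3)/(I[...,2]+3)>.84)&(I.sum(2)>60)&near(c,p,z,rad)
    m=cv2.morphologyEx(m.astype(np.uint8),cv2.MORPH_CLOSE,np.ones((5,5)))
    n,l,s,_=cv2.connectedComponentsWithStats(m);return (l==1+s[1:,4].argmax()).astype(float)
def lightmask(c,p,z,rad):
    I=c['img'].astype(float).min(2);m=(I>150)&near(c,p,z,rad)
    return cv2.morphologyEx(m.astype(np.uint8),cv2.MORPH_CLOSE,np.ones((5,5))).astype(float)
E
cat > run.py <<'E'
from fit import *
import pickle
C=[pickle.load(open(n+'.pkl','rb')) for n in('top','side')]
d=np.pi/180
def go(name,mk,model,p0,z,rad,free=(0,1,2)):
    M=[mk(c,p0,z,rad) for c in C];out=[]
    for i in([0],[1],[0,1]):
        p,f=fit([C[j] for j in i],[M[j] for j in i],model,p0,free);print(name,i,(p[:2]*1e3).round(1),(p[2]/d).round(2),round(f/len(i),3))
    return p,M
res={}
res['knife'],m1=go('knife',greymask,lambda c,p:solid(c,K0,p,0,.024),[.465,-.385,-72.5*d],.012,.1)
res['tape'],m2=go('tape',greymask,lambda c,p:solid(c,T0,p,0,.034),[.46,-.215,-18.4*d],.017,.055)
res['tray'],m3=go('tray',lambda c,p,z,r:(lambda I:cv2.morphologyEx((((I[...,0]+3.)/(I[...,2]+3)>.85)&near(c,p,z,r)).astype(np.uint8),cv2.MORPH_CLOSE,np.ones((7,7))).astype(float))(c['img']),lambda c,p:solid(c,B0,p,0,.044),[.56,.2,-6.6*d],.02,.225)
t=res['tray'][2]
res['kh'],m4=go('kh',lightmask,lambda c,p:hole(c,K0,p,.029,.044),[.493,.145,t],.03,.1,(0,1))
res['th'],m5=go('th',lightmask,lambda c,p:hole(c,T0,p,.018,.044),[.623,.14,t],.03,.055,(0,1))
pickle.dump(res,open('res.pkl','wb'))
V=[]
for i,c in enumerate(C):
    im=c['img'].copy();im=cv2.resize(im,None,fx=2,fy=2)
    def dr(P,col):
        cv2.polylines(im,[np.round((project(c,P)+.5)*2*16).astype(np.int32)],True,col,1,cv2.LINE_AA,4)
    dr(place(K0,res['knife'],.024),(255,0,0));dr(place(T0,res['tape'],.034),(255,0,0));dr(place(B0,res['tray'],.044),(255,0,0))
    dr(place(K0,res['kh'],.029),(255,0,0));dr(place(K0*(1+.003/np.abs(K0).max(0)),res['kh'],.044),(0,255,0));dr(place(T0,res['th'],.018),(255,0,0));dr(place(T0*(1+.003/np.abs(T0).max(0)),res['th'],.044),(0,255,0))
    q=project(c,np.array([[.33,-.45,0],[.33,.4,0],[.75,.4,0],[.75,-.45,0]]));x0,y0=np.maximum(q.min(0)*2,0).astype(int);x1,y1=(q.max(0)*2).astype(int)
    for k in m1,m2,m3,m4,m5: pass
    V.append(im[y0:y1,x0:x1])
w=800;V=[cv2.resize(v,(w,int(v.shape[0]*w/v.shape[1]))) for v in V]
print([v.shape for v in V]);cv2.imwrite('pics/fit.png',V[0][:600,:,::-1])
cv2.imwrite('pics/fits.png',V[1][:600,:,::-1])
E
python3 run.py
```

```text
knife [0] [ 471.3 -388.1] -74.32 0.099
knife [1] [ 474.2 -385.4] -75.65 0.069
knife [0, 1] [ 472.8 -386.8] -74.78 0.093
tape [0] [ 461.9 -214.4] -21.1 0.047
tape [1] [ 463.9 -214.7] -18.33 0.156
tape [0, 1] [ 462.8 -214.4] -20.39 0.108
tray [0] [579.9 212.2] -6.78 0.019
tray [1] [581.9 214. ] -6.66 0.023
tray [0, 1] [581.2 213.1] -6.68 0.024
kh [0] [494.2 160.2] -6.68 0.294
kh [1] [495.6 164.7] -6.68 0.24
kh [0, 1] [494.9 163.9] -6.68 0.273
th [0] [626.6 143.1] -6.68 0.247
th [1] [626.8 148. ] -6.68 0.118
th [0, 1] [627.3 147.2] -6.68 0.193
[(407, 800, 3), (905, 800, 3)]run.py:13: RuntimeWarning: divide by zero encountered in divide
  res['tray'],m3=go('tray',lambda c,p,z,r:(lambda I:cv2.morphologyEx((((I[...,0]+3.)/(I[...,2]+3)>.85)&near(c,p,z,r)).astype(np.uint8),cv2.MORPH_CLOSE,np.ones((7,7))).astype(float))(c['img']),lambda c,p:solid(c,B0,p,0,.044),[.56,.2,-6.6*d],.02,.225)
```

View pics/fit.png

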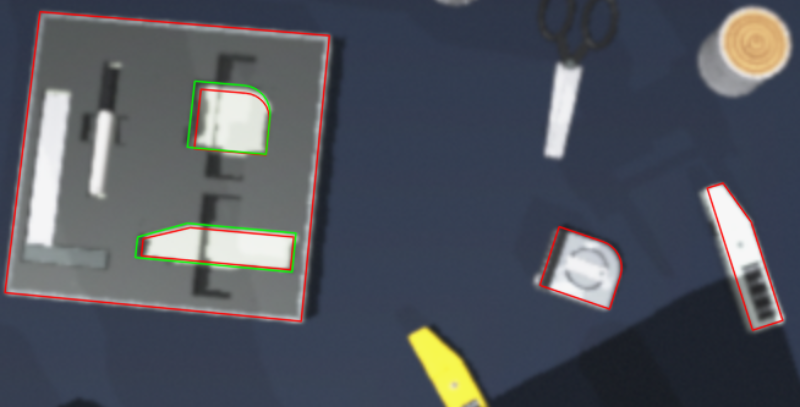

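```bash
cat > to.py <<'E'
import sys
from h import *
def show(x,y,z,yaw):
    "target TCP mm and tool-y heading deg -> shift in tool axes mm, turn rad"
    o=r.get_obs();Rm=R.from_quat(o['eef_rot']).as_matrix();p=o['eef_pos']*1e3
    h=np.degrees(np.arctan2(Rm[1,1],Rm[0,1]));dy=(yaw-h+90)%180-90
    print('t',round(o['time'],2),'tcp',p.round(1),'head',round(h,2),'gap',round(o['finger_gap']*1e3,1),'F',o['contact_force'].round(1),'q6',round(float(o['joint_positions'][5]),2))
    print('shift',(Rm.T@(np.array([x,y,z])-p)).round(1),'turn',round(float(np.radians(-dy)),3))
if __name__=='__main__': show(*map(float,sys.argv[1:5]))
E
python3 to.py 473 -387 90 -74.8;python3 to.py 473 -387 20 -74.8
```

```text
t 0.1 tcp [ 232.6 -498.1  235.2] head -64.97 gap 92.8 F [ 0.2  0.1 -0.3] q6 -0.08
shift [264.8   1.2 145.2] turn 0.172
t 0.1 tcp [ 232.6 -498.1  235.2] head -64.97 gap 92.8 F [ 0.2  0.1 -0.3] q6 -0.08
shift [264.8   1.3 215.2] turn 0.172
```

>>> move_arm(
  plan="40 0 10 0.03; 80 0 30 0.06; 115 0 50 0.09; 150 0 70 0.12; 185 1 90 0.15; 220 1 110 0.172; 250 1 135 0.172; 264.8 1.2 145 0.172",
  fingers=0.75,
)

```text
time: 0.77
eef_pos: [0.4746, -0.3846, 0.0873]
eef_rot: [0.991, 0.133, -0.001, -0.002]
contact_force: [-1.1, -0.3, -0.8]
finger_gap: 0.0698
```

```bash
python3 to.py 473 -387 20 -74.8
```

```text
t 0.77 tcp [ 474.6 -384.6   87.3] head -74.71 gap 69.8 F [-1.1 -0.3 -0.8] q6 0.55
shift [-2.1  2.1 67.3] turn 0.002
```

>>> move_arm(
  plan="0 0 30 0; 0 0 55 0; 0 0 68 0; 0 0 70 0; 0 0 70 0; 0 0 70 0",
)

```text
time: 1.27
eef_pos: [0.4734, -0.3883, 0.022]
eef_rot: [0.991, 0.132, 0.001, 0.001]
contact_force: [0.2, -0.2, 0.9]
finger_gap: 0.0695
```

```bash
python3 to.py 473 -387 20 -74.8
```

```text
t 1.27 tcp [ 473.4 -388.3   22. ] head -74.86 gap 69.5 F [ 0.2 -0.2  0.9] q6 0.54
shift [-0.1 -1.3  2. ] turn -0.001
```

>>> move_arm(
  plan="0 0 1 0; 0 0 1 0; 0 0 1 0; 0 0 1 0; 0 0 1 0; 0 0 1 0; 0 0 1 0; 0 0 1 0",
  fingers=0.0,
  force=60,
)

```text
time: 1.93
eef_pos: [0.4731, -0.3874, 0.0198]
eef_rot: [0.991, 0.132, -0.0, -0.0]
contact_force: [-0.8, 1.3, 2.2]
finger_gap: 0.0337
```

>>> move_arm(
  plan="0 0 -10 0; 0 0 -30 0; 0 0 -60 0; 0 0 -90 0; 0 0 -110 0; 0 0 -110 0",
)

```text
time: 2.43
eef_pos: [0.4746, -0.3888, 0.1345]
eef_rot: [0.991, 0.132, 0.002, 0.003]
contact_force: [0.1, -0.8, -1.3]
finger_gap: 0.0338
```

```bash
python3 to.py 496 163 140 -6.7; python3 - <<'E'
from fit import *
import pickle
o=r.get_obs();C=[r.camera(n) for n in('top','side')]
save('lift_side.png',C[1]['img'][60:360,150:450],2)
E
```

```text
t 2.43 tcp [ 474.6 -388.8  134.5] head -74.82 gap 33.8 F [ 0.1 -0.8 -1.3] q6 0.54
shift [ 165.1 -526.9   -8.1] turn -1.189
```

View pics/lift_side.png

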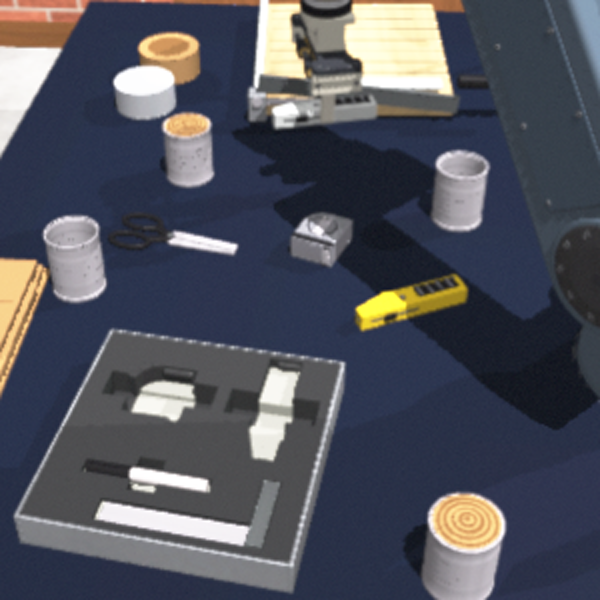

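>>> move_arm(
  plan="8 -25 0 -0.1; 20 -63 0 -0.2; 31 -99 0 -0.32; 43 -136 0 -0.44; 54 -173 0 -0.56; 66 -210 0 -0.68; 77 -247 0 -0.8; 89 -283 0 -0.92",
)

```text
time: 3.2
eef_pos: [0.4836, -0.0889, 0.1281]
eef_rot: [0.828, 0.561, -0.001, -0.001]
contact_force: [0.7, 0.4, -0.7]
finger_gap: 0.0331
```

```bash
python3 to.py 496 163 130 -6.7
```

```text
t 3.2 tcp [483.6 -88.9 128.1] head -21.79 gap 33.1 F [ 0.7  0.4 -0.7] q6 0.1
shift [238.5 -82.   -1.7] turn -0.263
```

>>> move_arm(
  plan="36 -12 0 -0.06; 72 -25 0 -0.12; 110 -38 0 -0.18; 147 -51 0 -0.24; 183 -63 0 -0.263; 215 -74 0 -0.263; 236 -81 0 -0.263; 238.5 -82 0 -0.263",
)

```text
time: 3.87
eef_pos: [0.4979, 0.1639, 0.1281]
eef_rot: [0.748, 0.663, -0.001, -0.001]
contact_force: [-0.3, -0.2, -2.4]
finger_gap: 0.0335
```

>>> move_arm(
  plan="0 0 20 0; 0 0 35 0; 0 0 45 0; 0 0 48 0; 0 0 48 0; 0 0 48 0",
)

```text
time: 4.37
eef_pos: [0.4989, 0.1605, 0.0818]
eef_rot: [0.749, 0.662, -0.0, -0.0]
contact_force: [0.3, -0.2, -2.3]
finger_gap: 0.0337
```

```bash
python3 to.py 496 163 70 -6.7; cat > chk.py <<'E'
# held knife/tape pose from each camera vs cutout pose from the first pictures, same camera
import sys
from fit import *
import pickle
name,z=sys.argv[1],float(sys.argv[2])/1e3   # z = underside height
P,H,(w,l)={'knife':(K0,.024,(0,0)),'tape':(T0,.034,(0,0))}[name]
o=r.get_obs();C=[r.camera(n) for n in('top','side')]
pickle.dump(C,open('chk.pkl','wb'))
im=C[0]['img'];save('chk_top.png',im[110:270,90:280],3);save('chk_side.png',C[1]['img'][190:370,140:340],3)
E
python3 chk.py knife 50
```

```text
t 4.37 tcp [498.9 160.5  81.8] head -7.08 gap 33.7 F [ 0.3 -0.2 -2.3] q6 0.35
shift [ 2.1 -3.2 11.8] turn -0.007
```

View pics/chk_side.png

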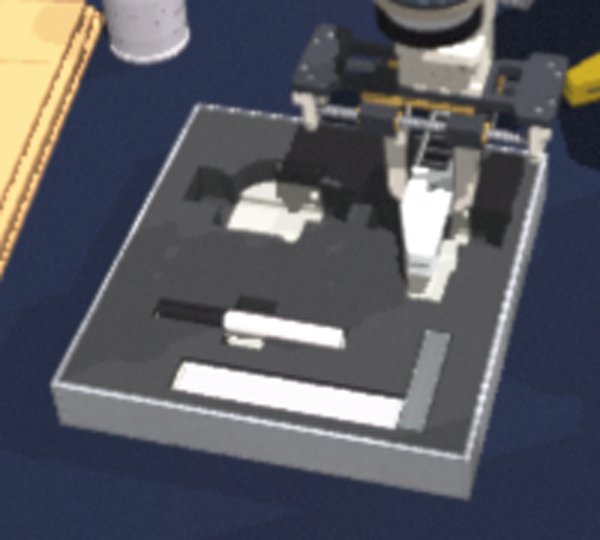

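>>> move_arm(
  plan="1 -2 6 -0.007; 2 -3.2 11 -0.007; 2.1 -3.2 13 -0.007; 2.1 -3.2 13 -0.007; 2.1 -3.2 13 -0.007; 2.1 -3.2 13 -0.007",
)

```text
time: 4.97
eef_pos: [0.496, 0.1634, 0.0687]
eef_rot: [0.747, 0.665, 0.0, 0.0]
contact_force: [0.6, 0.2, -1.6]
finger_gap: 0.0334
```

```bash
python3 to.py 495.8 162.7 66 -6.7; python3 - <<'E'
from fit import *
o=r.get_obs();t=np.radians(-6.7);p=[o['eef_pos'][0],o['eef_pos'][1],t];z=o['eef_pos'][2]-.020
V=[]
for n,b in(('top',(195,255,150,260)),('side',(230,310,240,320))):
    c=r.camera(n);k=8 if n=='side' else 6
    y0,y1,x0,x1=b
    im=cv2.resize(c['img'][y0:y1,x0:x1],None,fx=k,fy=k,interpolation=cv2.INTER_CUBIC)
    for P,q,h,col in((K0,p,z+.024,(255,0,0)),(K0*(1+.003/np.abs(K0).max(0)),[.4958,.1627,t],.044,(0,255,0))):
        u=(project(c,place(P,q,h))-[x0,y0]+.5)*k
        cv2.polylines(im,[np.round(u*16).astype(np.int32)],True,col,1,cv2.LINE_AA,4)
    V.append(cv2.resize(im,(660,360)) if n=='top' else cv2.resize(im[:400],(660,412*1)) )
    print(im.shape)
im=np.vstack([V[0],V[1]]);print(im.shape);cv2.imwrite('pics/ov.png',cv2.resize(im,None,fx=.77,fy=.77)[...,::-1])
E
```

```text
t 4.97 tcp [496.  163.4  68.7] head -6.64 gap 33.4 F [ 0.6  0.2 -1.6] q6 0.35
shift [-0.7 -0.1  2.7] turn 0.001
(360, 660, 3)
(640, 640, 3)
(772, 660, 3)
```

View pics/ov.png

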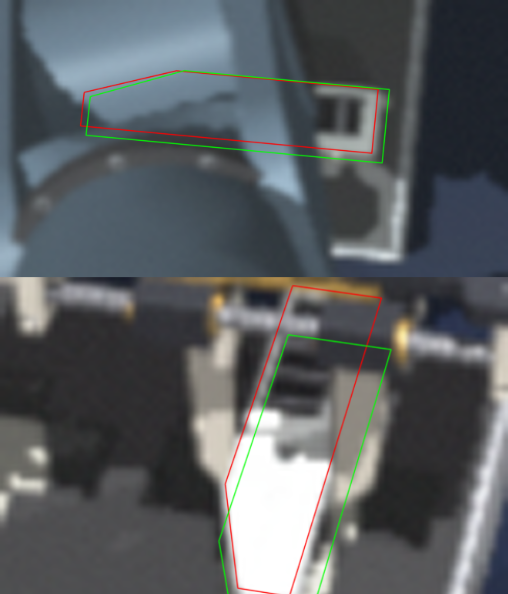

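>>> move_arm(
  plan="-0.5 0 2 0; -0.5 0 4 0; -0.5 0 6 0; -0.5 0 8 0; -0.5 0 10 0; -0.5 0 10 0",
)

```text
time: 5.57
eef_pos: [0.4959, 0.1628, 0.0583]
eef_rot: [0.747, 0.665, -0.0, -0.0]
contact_force: [-0.2, -0.2, -1.7]
finger_gap: 0.0337
```

>>> move_arm(
  plan="0 0 2 0; 0 0 4 0; 0 0 6 0; 0 0 8 0; 0 0 10 0; 0 0 10 0; 0 0 10 0",
)

```text
time: 6.15
eef_pos: [0.4958, 0.1628, 0.0487]
eef_rot: [0.747, 0.665, -0.0, -0.0]
contact_force: [-1.3, -0.9, 5.1]
finger_gap: 0.0337
```

>>> move_arm(
  plan="0 0 1 0; 0 0 1.5 0; 0 0 1.5 0; 0 0 1.5 0",
)

```text
time: 6.48
eef_pos: [0.4958, 0.1628, 0.0487]
eef_rot: [0.747, 0.665, -0.0, 0.0]
contact_force: [-9.1, -2.6, 26.5]
finger_gap: 0.0334
```

>>> move_arm(
  plan="0 0 -1 0; 0 0 -1.5 0; 0 0 -1.5 0",
)

```text
time: 6.73
eef_pos: [0.4958, 0.1628, 0.0487]
eef_rot: [0.747, 0.665, -0.0, -0.0]
contact_force: [-2.4, -0.6, 7.7]
finger_gap: 0.0339
```

>>> move_arm(
  plan="0 0 0 0; 0 0 0 0; 0 0 0 0; 0 0 0 0",
  fingers=0.55,
)

```text
time: 7.07
eef_pos: [0.4958, 0.1628, 0.0484]
eef_rot: [0.747, 0.665, -0.0, -0.0]
contact_force: [-0.6, -0.3, -0.0]
finger_gap: 0.0504
```

>>> move_arm(
  plan="0 0 -15 0; 0 0 -35 0; 0 0 -50 0; 0 0 -60 0; 0 0 -60 0; 0 0 -60 0",
)

```text
time: 7.57
eef_pos: [0.4958, 0.1628, 0.1085]
eef_rot: [0.747, 0.665, 0.0, 0.0]
contact_force: [0.3, -0.5, -0.0]
finger_gap: 0.0513
```

>>> move_arm(
  plan="0 0 0 0; 0 0 0 0; 0 0 0 0; 0 0 0 0; 0 0 0 0; 0 0 0 0",
  fingers=0,
)

```text
time: 8.07
eef_pos: [0.4958, 0.1628, 0.1084]
eef_rot: [0.747, 0.665, -0.0, -0.0]
contact_force: [0.0, 0.4, 0.1]
finger_gap: 0.0157
```

```bash
python3 to.py 495.8 162.7 90 -6.7; python3 - <<'E'
from fit import *
C=r.camera('side');W=world(C)
t=np.radians(-6.7)
for l in(-70,-50,-30,30,45,60):
    q=place(np.array([[-6,l]])/1e3,[.4958,.1627,t],.053);u,v=np.round(project(C,q)[0]).astype(int)
    print(l,np.nanmedian(W[v-1:v+2,u-1:u+2,2]).round(4),W[v,u].round(3),C['img'][v,u])
E
```

```text
t 8.07 tcp [495.8 162.8 108.4] head -6.64 gap 15.7 F [0.  0.4 0.1] q6 0.34
shift [-0.1  0.1 18.4] turn 0.001
-70 0.1273 [0.475 0.174 0.128] [144 140 130]
-50 0.1096 [0.477 0.172 0.107] [202 197 184]
-30 0.0546 [0.486 0.136 0.054] [158 158 157]
30 0.0534 [0.493 0.198 0.057] [255 255 255]
45 0.0523 [0.494 0.209 0.055] [255 255 255]
60 0.0526 [0.497 0.223 0.053] [255 255 255]
```

>>> move_arm(
  plan="0 0 15 0; 0 0 28 0; 0 0 34 0; 0 0 36 0; 0 0 37 0; 0 0 37.5 0; 0 0 37.5 0",
)

```text
time: 8.7
eef_pos: [0.4961, 0.1629, 0.0716]
eef_rot: [0.747, 0.665, 0.0, 0.0]
contact_force: [0.6, 0.2, 0.1]
finger_gap: 0.0005
```

>>> move_arm(
  plan="0 0 0.5 0; 0 0 1 0; 0 0 1.5 0; 0 0 2 0; 0 0 2.5 0; 0 0 2.5 0",
)

```text
time: 9.2
eef_pos: [0.4961, 0.1629, 0.0702]
eef_rot: [0.747, 0.665, 0.0, 0.0]
contact_force: [-6.3, -1.4, 21.1]
finger_gap: 0.0004
```

>>> move_arm(
  plan="0 0 -15 0; 0 0 -35 0; 0 0 -50 0; 0 0 -60 0; 0 0 -60 0",
)

```text
time: 9.62
eef_pos: [0.4967, 0.1631, 0.1305]
eef_rot: [0.747, 0.665, 0.001, 0.001]
contact_force: [0.4, 0.3, 0.1]
finger_gap: 0.0002
```

```bash
python3 to.py 462.8 -214.4 125 -20
```

```text
t 9.62 tcp [496.7 163.1 130.5] head -6.65 gap 0.2 F [0.4 0.3 0.1] q6 0.34
shift [-378.9   10.     5.1] turn 0.233
```

>>> move_arm(
  plan="-35 1 0 0.03; -75 2 0 0.06; -115 3 0 0.09; -155 4 0 0.12; -195 5 0 0.15; -235 6 0 0.18; -275 7 0 0.21; -315 8 0 0.233",
  fingers=1,
)

```text
time: 10.28
eef_pos: [0.4664, -0.1528, 0.1279]
eef_rot: [0.82, 0.573, -0.0, -0.0]
contact_force: [1.0, -0.7, 0.1]
finger_gap: 0.0494
```

>>> move_arm(
  plan="0 0 0 0; 0 0 0 0",
)

```text
time: 10.45
eef_pos: [0.4666, -0.1525, 0.1278]
eef_rot: [0.82, 0.572, -0.0, -0.0]
contact_force: [0.1, 0.2, 0.3]
finger_gap: 0.0624
```

```bash
python3 to.py 462.8 -214.4 20 -20
```

```text
t 10.45 tcp [ 466.6 -152.5  127.8] head -20.2 gap 62.4 F [0.1 0.2 0.3] q6 -0.06
shift [-59.5  17.9 107.7] turn -0.003
```

>>> move_arm(
  plan="-30 9 5 0; -55 16 15 0; -59.5 17.9 35 0; -59.5 17.9 55 0; -59.5 17.9 55 0; -59.5 17.9 55 0",
)

```text
time: 10.95
eef_pos: [0.4634, -0.2116, 0.0729]
eef_rot: [0.819, 0.574, -0.001, -0.001]
contact_force: [-0.1, 0.2, 0.7]
finger_gap: 0.0929
```

```bash
python3 to.py 462.8 -214.4 20 -20
```

```text
t 10.95 tcp [ 463.4 -211.6   72.9] head -19.92 gap 92.9 F [-0.1  0.2  0.7] q6 -0.17
shift [-2.8  0.5 52.9] turn 0.001
```

>>> move_arm(
  plan="0 0 25 0; 0 0 43 0; 0 0 51 0; 0 0 52 0; 0 0 52 0; 0 0 52 0; 0 0 52 0",
)

```text
time: 11.53
eef_pos: [0.4644, -0.2132, 0.0228]
eef_rot: [0.819, 0.574, 0.0, 0.001]
contact_force: [-0.7, -0.2, 0.5]
finger_gap: 0.0931
```

```bash
python3 to.py 462.8 -214.4 20 -20
```

```text
t 11.53 tcp [ 464.4 -213.2   22.8] head -19.98 gap 93.1 F [-0.7 -0.2  0.5] q6 -0.17
shift [-1.7 -1.1  2.8] turn 0.0
```

>>> move_arm(
  plan="-1.5 -1 2.5 0; -1.5 -1 2.5 0; -1.5 -1 2.5 0; -1.5 -1 2.5 0",
)

```text
time: 11.87
eef_pos: [0.4623, -0.2142, 0.0192]
eef_rot: [0.819, 0.574, 0.0, 0.0]
contact_force: [0.1, 0.3, -0.5]
finger_gap: 0.0931
```

>>> move_arm(
  plan="0 0 0 0; 0 0 0 0; 0 0 0 0; 0 0 0 0; 0 0 0 0; 0 0 0 0; 0 0 0 0; 0 0 0 0",
  fingers=0,
  force=60,
)

```text
time: 12.53
eef_pos: [0.4624, -0.2141, 0.0191]
eef_rot: [0.819, 0.574, 0.0, 0.0]
contact_force: [0.4, -0.3, 0.5]
finger_gap: 0.0633
```

>>> move_arm(
  plan="0 0 -10 0; 0 0 -30 0; 0 0 -60 0; 0 0 -90 0; 0 0 -110 0; 0 0 -110 0; 0 0 -110 0",
)

```text
time: 13.12
eef_pos: [0.4624, -0.2141, 0.1299]
eef_rot: [0.819, 0.574, 0.0, 0.001]
contact_force: [0.6, -0.4, -4.1]
finger_gap: 0.0636
```

```bash
python3 to.py 628.8 147.1 130 -6.7
```

```text
t 13.12 tcp [ 462.4 -214.1  129.9] head -19.99 gap 63.6 F [ 0.6 -0.4 -4.1] q6 -0.18
shift [ 3.963e+02  3.280e+01 -2.000e-01] turn -0.232
```

>>> move_arm(
  plan="25 2 0 -0.03; 63 5 0 -0.06; 103 8 0 -0.09; 143 12 0 -0.12; 183 15 0 -0.15; 223 18 0 -0.18; 263 22 0 -0.21; 300 25 0 -0.232",
)

```text
time: 13.78
eef_pos: [0.588, 0.0615, 0.1272]
eef_rot: [0.747, 0.665, -0.001, -0.001]
contact_force: [0.8, -0.3, -3.3]
finger_gap: 0.0637
```

>>> move_arm(
  plan="0 0 0 0; 0 0 0 0",
)

```text
time: 13.95
eef_pos: [0.5876, 0.0608, 0.127]
eef_rot: [0.746, 0.666, -0.001, -0.001]
contact_force: [-0.5, -1.8, -3.2]
finger_gap: 0.0631
```

```bash
python3 to.py 628.8 147.1 80 -6.7
```

```text
t 13.95 tcp [587.6  60.8 127. ] head -6.55 gap 63.1 F [-0.5 -1.8 -3.2] q6 0.14
shift [90.5 31.2 46.9] turn 0.003
```

>>> move_arm(
  plan="25 9 0 0.003; 55 19 0 0.003; 80 28 0 0.003; 90.5 31.2 0 0.003; 90.5 31.2 15 0.003; 90.5 31.2 35 0.003; 90.5 31.2 47 0.003; 90.5 31.2 47 0.003",
)

```text
time: 14.62
eef_pos: [0.6277, 0.144, 0.0786]
eef_rot: [0.749, 0.663, -0.003, -0.002]
contact_force: [-0.6, -1.4, -4.1]
finger_gap: 0.0632
```

>>> move_arm(
  plan="0 0 5 0; 0 0 8 0; 0 0 8 0; 0 0 8 0",
)

```text
time: 14.95
eef_pos: [0.6302, 0.1454, 0.0746]
eef_rot: [0.748, 0.663, 0.0, 0.0]
contact_force: [0.1, 0.5, -3.2]
finger_gap: 0.063
```

```bash
python3 to.py 628.8 147.1 68 -6.7;  python3 - <<'E'
from fit import *
o=r.get_obs();t=np.radians(-6.7);p=[o['eef_pos'][0],o['eef_pos'][1],t];z=o['eef_pos'][2]-.0191
V=[]
for n in('top','side'):
    c=r.camera(n);k=8
    q=project(c,[[.6288,.1471,.05]])[0].astype(int);x0,y0=q-[32,30]
    im=cv2.resize(c['img'][y0:y0+60,x0:x0+64],None,fx=k,fy=k,interpolation=cv2.INTER_CUBIC)
    for P,w,h,col in((T0,p,z+.034,(255,0,0)),(T0,p,z,(255,0,255)),(T0*(1+.003/np.abs(T0).max(0)),[.6288,.1471,t],.044,(0,255,0))):
        u=(project(c,place(P,w,h))-[x0,y0]+.5)*k
        cv2.polylines(im,[np.round(u*16).astype(np.int32)],True,col,1,cv2.LINE_AA,4)
    V.append(im)
cv2.imwrite('pics/ov2.png',cv2.resize(np.hstack(V),None,fx=.78,fy=.78)[...,::-1])
E
```

```text
t 14.95 tcp [630.2 145.4  74.6] head -6.89 gap 63.0 F [ 0.1  0.5 -3.2] q6 0.27
shift [ 1.6 -1.6  6.6] turn -0.003
```

View pics/ov2.png

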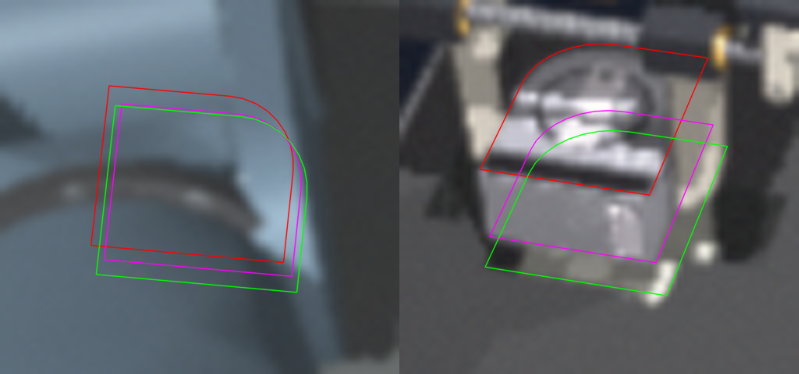

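>>> move_arm(
  plan="1 -1 2 -0.003; 1.6 -1.6 4 -0.003; 1.6 -1.6 6 -0.003; 1.6 -1.6 7 -0.003; 1.6 -1.6 7 -0.003; 1.6 -1.6 7 -0.003; 1.6 -1.6 7 -0.003",
)

```text
time: 15.63
eef_pos: [0.6286, 0.1473, 0.0672]
eef_rot: [0.747, 0.665, 0.0, 0.0]
contact_force: [-0.4, -0.0, -2.9]
finger_gap: 0.0634
```

```bash
python3 to.py 628.8 147.1 60 -6.7
```

```text
t 15.63 tcp [628.6 147.3  67.2] head -6.71 gap 63.4 F [-0.4 -0.  -2.9] q6 0.28
shift [-0.2  0.2  7.2] turn -0.0
```

>>> move_arm(
  plan="0 0 2 0; 0 0 4 0; 0 0 6 0; 0 0 8 0; 0 0 8 0",
)

```text
time: 16.05
eef_pos: [0.6288, 0.1475, 0.0591]
eef_rot: [0.747, 0.665, 0.0, 0.0]
contact_force: [-0.8, 0.4, 0.1]
finger_gap: 0.0633
```

>>> move_arm(
  plan="0 0 2 0; 0 0 4 0; 0 0 6 0; 0 0 8 0; 0 0 8 0",
)

```text
time: 16.47
eef_pos: [0.6283, 0.1469, 0.0504]
eef_rot: [0.747, 0.665, -0.0, -0.0]
contact_force: [1.7, -4.6, -4.2]
finger_gap: 0.0632
```

>>> move_arm(
  plan="0 0 2 0; 0 0 4 0; 0 0 6 0; 0 0 8 0; 0 0 8 0",
)

```text
time: 16.88
eef_pos: [0.628, 0.1468, 0.0421]
eef_rot: [0.747, 0.665, -0.001, -0.0]
contact_force: [-0.7, -5.7, -4.3]
finger_gap: 0.0632
```

>>> move_arm(
  plan="-1 0 1 0; -1 0 2.5 0; -1 0 4 0; -1 0 5 0; -1 0 5 0; -1 0 5 0",
)

```text
time: 17.38
eef_pos: [0.6282, 0.1462, 0.0377]
eef_rot: [0.747, 0.665, -0.0, -0.0]
contact_force: [-2.1, -3.3, -3.7]
finger_gap: 0.0634
```

>>> move_arm(
  plan="0 0 1 0; 0 0 1.5 0; 0 0 1.5 0; 0 0 1.5 0",
)

```text
time: 17.72
eef_pos: [0.6283, 0.1463, 0.0372]
eef_rot: [0.747, 0.665, -0.0, -0.0]
contact_force: [-5.4, -4.5, 4.1]
finger_gap: 0.0637
```

Floor height as predicted (37.1). Press a little more, then relieve, release, and press on top.

>>> move_arm(
  plan="0 0 0.7 0; 0 0 1 0; 0 0 1 0; 0 0 1 0",
)

```text
time: 18.05
eef_pos: [0.6283, 0.1463, 0.0371]
eef_rot: [0.747, 0.665, -0.0, -0.0]
contact_force: [-10.0, -5.9, 15.4]
finger_gap: 0.0636
```

>>> move_arm(
  plan="0 0 -1 0; 0 0 -2 0; 0 0 -2 0",
)

```text
time: 18.3
eef_pos: [0.6283, 0.1463, 0.0376]
eef_rot: [0.747, 0.665, -0.0, -0.0]
contact_force: [-3.2, -4.2, -3.2]
finger_gap: 0.0632
```

>>> move_arm(
  plan="0 0 0 0; 0 0 0 0; 0 0 0 0; 0 0 0 0",
  fingers=0.87,
)

```text
time: 18.63
eef_pos: [0.6288, 0.1467, 0.038]
eef_rot: [0.747, 0.665, 0.001, 0.0]
contact_force: [-0.3, -0.9, 0.5]
finger_gap: 0.0801
```

>>> move_arm(
  plan="0 0 -12 0; 0 0 -30 0; 0 0 -50 0; 0 0 -65 0; 0 0 -65 0; 0 0 -65 0",
)

```text
time: 19.13
eef_pos: [0.6289, 0.1465, 0.1038]
eef_rot: [0.747, 0.665, 0.001, 0.001]
contact_force: [0.6, 0.8, -0.6]
finger_gap: 0.0808
```

>>> move_arm(
  plan="0 0 0 0; 0 0 0 0; 0 0 0 0; 0 0 0 0; 0 0 0 0; 0 0 0 0; 0 0 0 0; 0 0 0 0",
  fingers=0,
)

```text
time: 19.8
eef_pos: [0.6284, 0.1463, 0.1026]
eef_rot: [0.747, 0.665, -0.0, -0.0]
contact_force: [-0.8, 0.3, 0.2]
finger_gap: 0.032
```

```bash
python3 to.py 628.8 146.5 74 -6.7
```

```text
t 19.8 tcp [628.4 146.3 102.6] head -6.7 gap 32.0 F [-0.8  0.3  0.2] q6 0.27
shift [ 0.2  0.3 28.6] turn -0.0
```

>>> move_arm(
  plan="0 0 0 0; 0 0 0 0; 0 0 0 0; 0 0 0 0; 0 0 14 0; 0 0 24 0; 0 0 28 0; 0 0 28 0",
)

```text
time: 20.47
eef_pos: [0.6277, 0.1462, 0.0729]
eef_rot: [0.747, 0.665, -0.001, -0.001]
contact_force: [0.8, 0.6, 0.3]
finger_gap: 0.0004
```

>>> move_arm(
  plan="0 0 1 0; 0 0 2 0; 0 0 3 0; 0 0 3.5 0; 0 0 4 0; 0 0 4.5 0; 0 0 4.5 0",
)

```text
time: 21.05
eef_pos: [0.6286, 0.1464, 0.0718]
eef_rot: [0.747, 0.665, 0.0, 0.0]
contact_force: [-5.8, -1.1, 13.7]
finger_gap: 0.0004
```

>>> move_arm(
  plan="0 0 0.5 0; 0 0 1 0; 0 0 1 0; 0 0 1 0",
)

```text
time: 21.38
eef_pos: [0.6287, 0.1464, 0.0717]
eef_rot: [0.747, 0.665, 0.0, 0.0]
contact_force: [-9.2, -1.4, 22.3]
finger_gap: 0.0004
```

>>> move_arm(
  plan="0 0 -20 0; 0 0 -50 0; 0 0 -80 0; 0 0 -115 0; 0 0 -150 0; 0 0 -165 0; 0 0 -165 0",
)

```text
time: 21.97
eef_pos: [0.63, 0.1466, 0.2389]
eef_rot: [0.747, 0.665, 0.003, 0.002]
contact_force: [0.6, -0.7, -0.1]
finger_gap: 0.0006
```

>>> move_arm(
  plan="-35 0 0 0; -75 0 0 0; -115 0 0 0; -155 0 0 0; -195 0 0 0; -235 0 0 0; -260 0 0 0; -260 0 0 0",
)

```text
time: 22.63
eef_pos: [0.5971, -0.1162, 0.233]
eef_rot: [0.749, 0.663, -0.001, -0.0]
contact_force: [0.7, 0.4, -0.4]
finger_gap: 0.0007
```

```bash
python3 - <<'E'
from fit import *
t=np.radians(-6.7);V=[]
for n in('top','side'):
    c=r.camera(n);W=world(c);k=4
    for nm,P,h,ctr,pts in(('knife',K0,.053,[.4958,.1627,t],[(-8,-65),(8,-65),(-10,30),(8,30),(-8,65)]),('tape',T0,.052,[.6285,.1465,t],[(-24,-30),(24,30),(-24,30),(14,-30),(0,-30),(0,0)])):
        out=[]
        for q in pts:
            u,v=np.round(project(c,place(np.array([q])/1e3,ctr,h))[0]).astype(int);out.append(round(float(np.nanmedian(W[v-2:v+3,u-2:u+3,2]))*1e3,1))
        print(n,nm,out)
    q=project(c,[[.56,.16,.05]])[0].astype(int);x0,y0=q-[50,65]
    V.append(cv2.resize(c['img'][y0:y0+130,x0:x0+100],None,fx=k,fy=k,interpolation=cv2.INTER_CUBIC))
cv2.imwrite('pics/end.png',np.hstack(V)[...,::-1])
E
```

```text
top knife [54.5, 54.1, 53.5, 52.6, 54.5]
top tape [51.8, 51.7, 53.0, 49.8, 52.7, 54.1]
side knife [53.5, 54.0, 52.8, 53.7, 53.6]
side tape [52.6, 51.9, 52.6, 51.3, 52.3, 55.0]
```

View pics/end.png

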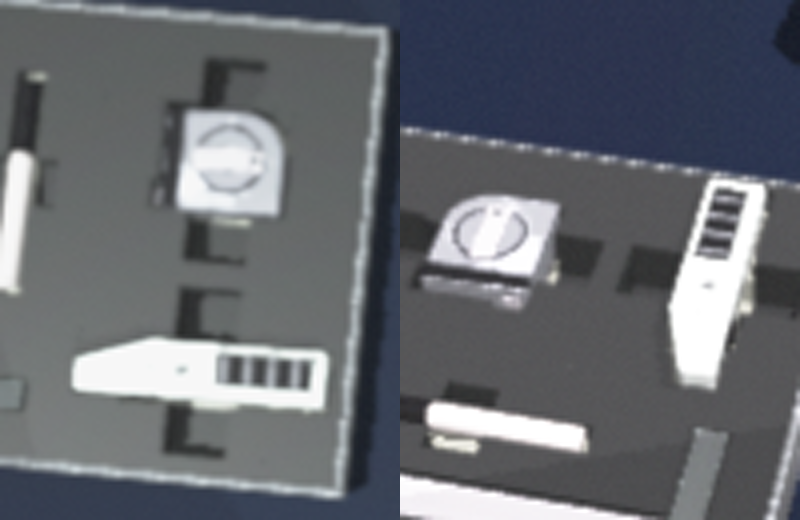

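Both tools sit level in their cutouts: in the top view the knife is centred at about (200,373) and the tape at about (230,163). Their tops measure about 53.5 mm and 52 mm, against the expected 53 and 52.

```bash
python3 -c "
from cell import r
print(r.get_obs()['qvel'].round(3)); print(r.finish_job())"
```

```text
[ 0.038 -0.004 -0.002  0.004  0.003  0.006]
the job is handed in; nothing more can be done
None
```

I put the grey aluminium utility knife in its cutout first, then the tape measure. Each was pressed in while gripped, released, then pressed again from above with closed fingertips at 21 to 22 N. I handed the job in at about 23 s of the 64 s allowed.

- **Seating:** The last depth check gave the knife's top at 52.6–54.5 mm (53 expected) and the tape's at 49.8–53 mm (52 expected). Both look level and aligned in the final view. Contact heights agreed: about 53.2 mm on the knife and 54.7 mm on the tape's clip (53 and 54.5 expected).
- **Disagreements:**
  - The two cameras differed by up to 3 mm on the tools' positions and by 4–5 mm on the cutouts' y, so I placed the cutouts from the finger notches instead.
  - The tape rubbed the cutout wall on the way in, with about 6 N sideways. I moved it back 1 mm and it went down.
  - One depth reading near the tape's round corner was low, at 49.8 mm; the side camera gave 51.3 mm at the same spot.
- **Not checked:** I saw no contact with the other tools, tins or scissors, but I did not re-measure where they are.

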